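Latch the flour hopper's sliding lid

TASK

Close the steel flour hopper for the night: slide its lid up against the rubber seal, hook the toggle latch's wire loop (green tab) over the brass keeper on the lid, then press the red lever down until it lies fully flat so that the lid is pulled tight. Work gently by feel, never pushing on the hopper harder than 20 N, leave the bowl, scraper and jar where they are, and let go at the end.

Things in the scene. Friction and masses are not known exactly. Their poses are not given: they have to be found in the camera images.
- hopper: Fixed steel box, 320 (x) by 170 (y) by 110 mm high; its flat deck is 110 mm above the table. Origin at table level under the lever's hinge pin (pin 12 mm above the deck). +x runs along the latch from lever to keeper and lid, y along the pin, z up. It spans x -90 to +230 mm, y -85 to +85 mm.
- lid (a joint): Steel lid sliding on the deck, top 7 mm above it; 2 N to slide. m along hopper +x: 0 = pulled tight, up to 0.048 = open. It first meets the seal, a springy rubber strip (about 10 N per mm) at its latch end, at about 0.003, but the seal's setting is unknown by 1.2 mm either way: feel for it. Only the latch holds the lid at 0.
- lid_handle (a point): Nominal centre of the lid's blue upright grip: 12 mm thick (hopper x), 70 mm wide (y), from 7 to 32 mm above the deck; 125 mm along hopper x from the origin at lid 0. The grip is clipped on by hand: it may truly sit up to 4.5 mm either way along hopper x from this point, so feel for it. Push it or grasp it from above.
- keeper_seat (a point): Where the loop's bar rests when hooked: on the +x side of the lid's brass keeper, 14 mm above the deck, 49.4 mm along hopper x at lid 0. The keeper, 22 mm wide, has a round lip 22 mm above the deck, overhanging the seat by 3 mm. With the lid at the seal the bar just clears the lip or lands on it and must be pressed down past it (about 10 N, the lever gives a little).
- lever (a joint): Latch lever with a red grip. Rad: 0 = flat, pointing to hopper -x, on its stop (latched); 1.57 = upright; 2.3 = leaning towards the keeper. Stiff, stays where left: about 3 N at the grip, up to 5 N more while it pulls the lid in. It goes over centre at about 0.15 and must be pressed home to the stop.
- lever_grip (a point): Nominal middle of the red grip's face, on top when latched, looking to the keeper when upright. Grip 30 mm long, 26 mm wide, 28 to 58 mm from the hinge pin; the point is 43 mm along the lever from the pin, 8 mm off the line through it (20 mm above the deck at lever 0). The rubber grip may be worn or new: its face truly lies up to 5 mm nearer or further than this; feel for it.
- loop (a joint): Wire loop's angle to the lever, rad, 0 as latched. The loop rises above level, from hopper +x, by this value minus the lever's plus 0.07. It stands where left when steeper than about 65 degrees; tipped lower, towards the keeper, its own weight (60 g) swings it down. Its pivot is on the lever, 10.5 mm from the hinge pin towards the grip and, at lever 0, 2 mm below the pin.
- loop_bar (a point): Middle of the loop's cross bar, 60 mm from the loop's pivot; the wire is 5 mm thick, the loop 37 mm wide over its sides.
- loop_tab (a point): Middle of the loop's green finger tab, on the face that looks up when latched; the tab sticks out 18 mm (22 mm wide, 5 mm thick) beyond the bar; the point is 10.5 mm beyond the bar, 3.5 mm off the loop's plane. Swing the loop by it, and press here, clear of the keeper, to bring the bar down. With the bar down on the lid behind the keeper it is about 15 mm above the deck.
- bowl_mid (a point): Small steel bowl, 110 mm across, 55 mm high, beside the hopper; point half-way up its centre. Leave alone.
- scraper_mid (a point): Dough scraper lying flat, 125 by 97 mm, blue grip 18 mm high; point at its centre. Leave alone.
- jar_mid (a point): Clear jar with a white cap, 64 mm across, 85 mm high; point half-way up. Leave alone.

How it is judged (in metres and radians):
On the way, in this order (a step that is already met when the one before it is completed fails the run):
1. the lid is slid up to its seal (value of joint lid below 0.0055 m), for 0.2 s.
2. the loop's bar is down behind the keeper's lip while the lever is still open (x of loop_bar in the frame of keeper_seat between -0.003 and 0.016 m and z of loop_bar in the frame of keeper_seat below 0.003 m and value of joint lever above 0.8 rad), for 0.1 s.
At the end, for the whole second after the job is handed in: The lever lies flat (within 0.02 rad of its stop) and at rest, the loop's bar sits in the keeper (within 5 mm of its seat) and the lid is pulled tight (within 1.5 mm of 0) (value of joint lever below 0.02 rad and value of joint lid below 0.0015 m and distance between loop_bar and keeper_seat below 0.005 m and velocity of joint lever below 0.05 rad/s); the robot touches nothing.
It fails at once if the robot pushes on the hopper or any of its parts harder than 20 N (contact force between any of the fingers, the arm and hopper above 20 N).
It fails at once if the bowl, scraper or jar is moved more than 20 mm (distance of any of bowl_mid, scraper_mid, jar_mid from where it was at the start of the episode above 0.02 m).
It also fails if it takes over 56 s, if anything falls off the work surface, if the arm or the gripper's body presses on something with over 40 N, if the wrist force passes 120 N, or if a joint passes its speed limit or range.

ROBOT

A 7-joint arm with a two-finger parallel gripper is mounted at the origin on the work surface. World frame = base frame: x ahead of the robot, y to its left, z up, the work surface at z = 0. Lengths are in m, angles in degrees, forces in N, time in s.
With the tool pointing down it reaches from about 0.425 to 0.925 m from the base axis. Payload 6.8 kg.
Tool frame: the origin (TCP) lies midway between the tips of the shut fingers; the grasp point (between the pads) lies 19 mm behind it; z points along the fingers, y is the line along which they close (so a half turn about z gives the same grasp; the last joint's range is limited). The gripper opens to 88 mm and grips with 3 to 60 N. Pads are 20 mm wide; open, the fingers measure 115 mm over their backs; the gripper's body (75 mm by 178 mm) begins 61 mm behind the grasp point.
Start: joints at [63.764, 27.33, 1.283, 89.118, -0.659, 63.558, -4.761], TCP at [0.231, -0.634, 0.188] pointing down, gripper open.
Joint ranges: [-169.35, 169.35], [-19.33, 120.38], [-80.79, 83.38], [13.8, 139.57], [-78.32, 258.32], [9.67, 109.79], [-169.56, 169.56]. Speed limits (degrees/s): [136.94, 136.94, 180, 180, 180, 180, 180].

INTERFACE

Orientations are given as [roll, pitch, yaw] about the fixed x, y, z axes, in that order (R = Rz(yaw) Ry(pitch) Rx(roll)).
In Python, from workcell import arm, claw, kin, vision, sign_off gives the robot as it stands. Calls block until the motion is done:
- arm.goto(position, orientation): joint-space move of the TCP to a pose.
- arm.movel(position, attitude=None, velocity=0.15, stop_force=None): straight line of the TCP; attitude=None keeps the orientation; velocity is the mean speed in m/s. With stop_force (N) it stops when the force on the tool has changed by that much, and returns True; else False.
- arm.move_j(angles): joint-space move.
- claw.gripper_to(opening, grasp_force=None): finger opening in m; grasp_force is the grip in N (None keeps the last); returns when the fingers have stopped.
- arm.wait(seconds).
- kin.solve_ik(position, orientation): joint angles nearest the present ones, or None.
- arm.observe(): the state.
- vision.read_camera(name): name is "side" or "top" or "wrist"; returns the picture (420x560x3 uint8, red, green, blue); there is no depth.
- vision.camera_model(name): a dict with "camera_matrix" (3x3 intrinsics, pixels), "cam_to_world" (4x4, takes a point from camera to world coordinates); the wrist camera has in their place "hand_eye" (4x4, takes a point from camera to tool coordinates, whose origin is the TCP and whose axes are the flange's). Camera axes: x right, y down, z forward; pixel columns grow to the right and rows downward; lengths in m; the calibration is good to about 2 mm. The wrist camera is an equidistant fisheye: a pixel r from the principal point sees the ray r / f radians off the axis. A picture is of the moment at which its call begins: read the wrist's pose just before it. camera_model takes no time and is no camera call.
A pose or a line that the arm cannot do raises arm.PlanningError and nothing moves.
- sign_off(): hands the job in; it is judged then, once.
The state is a dict: "t": time; "q": joint angles; "qvel": joint speeds; "joint_torque": joint torques, N m; "tool_pos": TCP position; "tool_rot": TCP orientation; "contact_force": force on the tool from outside, world axes, zero at the start; "moment": the same for the moment, N m; "opening": finger opening in m; "finger_force": force on a finger pad.
Only numpy, scipy, OpenCV 4.12 (cv2) and the standard library are available. Lean on these libraries where they do the work, as an engineer would, in place of code of your own. Each camera call takes 0.05 s, during which the arm holds its last target. There are 200 camera calls.

## Working session

There is one attempt and no reset: what is moved stays moved. The work goes in short steps, each a Python script; the robot and the scene stay as the last script left them, time stands still between calls to the robot, and variables do not carry over. Pictures are saved under pics/ and viewed, at most 10 in all, crops included, and the job is handed in when it is done.

```bash
ls; mkdir -p pics
python3 - <<'E'
from workcell import arm, claw, kin, vision
import cv2, numpy as np
s=arm.observe(); print(s['t'],s['tool_pos'],s['tool_rot'],s['contact_force'],s['opening'])
for n in ('side','top'):
    im=vision.read_camera(n); cv2.imwrite(f'pics/{n}0.png',im[:,:,::-1]); m=vision.camera_model(n); print(n,np.round(m['camera_matrix'],1).tolist(),np.round(m['cam_to_world'],3).tolist())
a=cv2.imread('pics/side0.png');b=cv2.imread('pics/top0.png')
E
```

```text
pics
0.0 [ 0.2310772  -0.63349304  0.18707659] [-1.79894681e+02  7.63522475e-03  2.00429832e+01] [-0.36666749 -0.2109176  -1.16595853] 0.08748709615623217
side [[420.0, 0.0, 275.3], [0.0, 420.0, 206.7], [0.0, 0.0, 1.0]] [[-0.86, -0.272, 0.432, 0.271], [-0.51, 0.476, -0.716, 0.55], [-0.011, -0.836, -0.548, 0.557], [0.0, 0.0, 0.0, 1.0]]
top [[427.3, 0.0, 282.2], [0.0, 427.3, 208.7], [0.0, 0.0, 1.0]] [[0.017, -0.991, 0.132, 0.523], [-1.0, -0.019, -0.013, -0.049], [0.015, -0.132, -0.991, 0.878], [0.0, 0.0, 0.0, 1.0]]
```

View pics/side0.png

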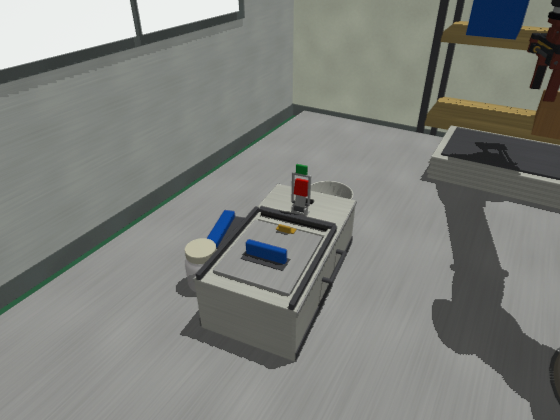

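View pics/top0.png

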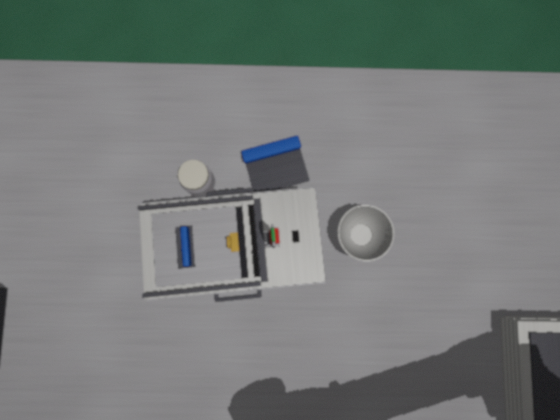

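Side view: the hopper's lid end faces the camera, with the blue grip near (266,252), brass keeper (286,229), red lever (301,188) and green tab (302,169), which looks upright. Top view: the hopper spans about (139–324, 189–297), with hopper +x pointing image-left (world +y), the bowl at (365,233), the jar at (194,175) and the scraper at (275,160).

```bash
cat > h.py <<'E'
from workcell import arm, claw, kin, vision, sign_off
import cv2, numpy as np
def ray(n,px):
    m=vision.camera_model(n); K=np.array(m['camera_matrix']); T=np.array(m['cam_to_world'])
    d=T[:3,:3]@np.linalg.solve(K,[px[0],px[1],1.]); return T[:3,3],d/np.linalg.norm(d)
def onz(n,px,z):
    o,d=ray(n,px); return o+d*(z-o[2])/d[2]
def tri(rs):
    A=sum(np.eye(3)-np.outer(d,d) for o,d in rs); b=sum((np.eye(3)-np.outer(d,d))@o for o,d in rs)
    p=np.linalg.solve(A,b); return p,max(np.linalg.norm(np.cross(p-o,d)) for o,d in rs)
HSV={'red':((0,150,60),(8,255,255)),'green':((50,120,40),(75,255,255)),'blue':((100,150,50),(125,255,255)),'brass':((15,130,80),(30,255,255))}
def blobs(im,c,roi=None,mn=4):
    h=cv2.cvtColor(im,cv2.COLOR_RGB2HSV); m=cv2.inRange(h,*HSV[c])
    if roi is not None:
        k=np.zeros_like(m); x0,y0,x1,y1=roi; k[y0:y1,x0:x1]=255; m&=k
    n,l,st,ce=cv2.connectedComponentsWithStats(m)
    return [(st[i].tolist(),np.round(ce[i],2).tolist()) for i in range(1,n) if st[i][4]>=mn]
E
python3 - <<'E'
from h import *
R={'side':(180,150,380,350),'top':(135,180,330,300)}
P={}
for n in R:
    im=cv2.imread(f'pics/{n}0.png')[:,:,::-1].copy()
    for c in HSV:
        b=blobs(im,c,R[n]); print(n,c,b); P[n,c]=b
    x0,y0,x1,y1=R[n]
    
for c in HSV:
    f=lambda n:max(P[n,c],key=lambda b:b[0][4])[1]
    p,e=tri([ray('side',f('side')),ray('top',f('top'))]); print(c,p.round(4),round(e,4))
for px in [(315,189),(324,283),(139,206),(144,297)]: print(px,onz('top',px,.11).round(4))
a=cv2.imread('pics/side0.png')[150:350,190:365];b=cv2.imread('pics/top0.png')[180:305,130:335]
a=cv2.resize(a,None,fx=2.2,fy=2.2,interpolation=cv2.INTER_CUBIC);b=cv2.resize(b,None,fx=2,fy=2,interpolation=cv2.INTER_CUBIC)
o=np.zeros((450,800,3),np.uint8);o[:a.shape[0],:a.shape[1]]=a[:450];o[:b.shape[0],388:388+b.shape[1]]=b[:,:412];cv2.imwrite('pics/crop0.png',o)
E
```

```text
side red [([294, 178, 14, 19, 214], [300.71, 186.98])]
side green [([180, 150, 63, 43, 129], [209.64, 171.4]), ([296, 164, 11, 11, 98], [301.05, 169.05])]
side blue [([207, 210, 28, 37, 439], [221.18, 226.56]), ([246, 240, 41, 24, 597], [265.85, 251.25])]
side brass [([276, 224, 20, 10, 110], [285.31, 228.74])]
top red [([275, 229, 4, 14, 32], [276.41, 235.19])]
top green [([271, 229, 3, 11, 17], [272.24, 234.18])]
top blue [([180, 227, 11, 39, 313], [185.27, 246.09])]
top brass [([227, 233, 12, 18, 166], [232.99, 241.68])]
red [ 0.5748 -0.0487  0.161 ] 0.0015
green [0.635  0.0086 0.2071] 0.0814
blue [0.5545 0.1096 0.1287] 0.0007
brass [0.5646 0.028  0.1177] 0.001
(315, 189) [ 0.6628 -0.1182  0.11  ]
(324, 283) [ 0.4937 -0.1354  0.11  ]
(139, 206) [0.6254 0.1999 0.11  ]
(144, 297) [0.4642 0.1813 0.11  ]
```

View pics/crop0.png

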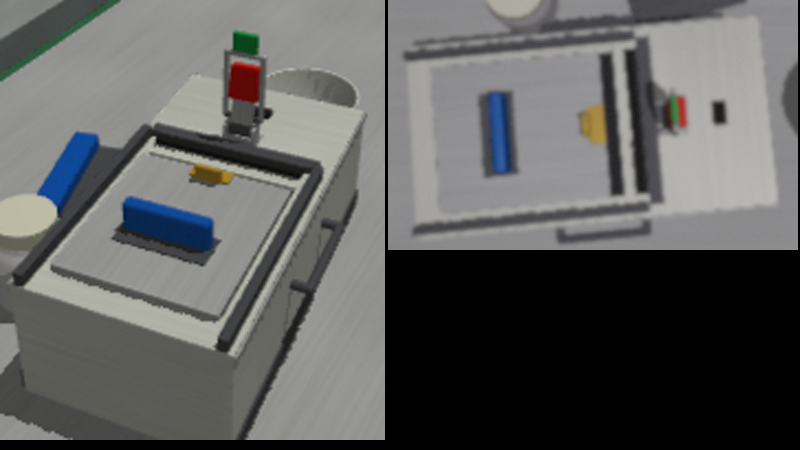

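The crop shows the lever upright, leaning slightly back, with the loop standing along it and the tab on top. The lid is open by about 20 mm, and the blue grip and brass keeper are clear in both views. Next I'll check the geometry and whether the poses are reachable.

```bash
cat >> h.py <<'E'
YAW=np.radians(96.3); O=np.array([0.5655,-0.038,0.]) # refined below
def W(x,y,zd):  # hopper mm -> world (zd above deck)
    c,s=np.cos(YAW),np.sin(YAW); return O+np.array([c*x-s*y,s*x+c*y,110+zd])/1000
def H(p):
    d=(np.asarray(p)-O)*1000; c,s=np.cos(YAW),np.sin(YAW); return np.array([c*d[0]+s*d[1],-s*d[0]+c*d[1],d[2]-110])
E
python3 - <<'E'
from h import *
p,e=tri([ray('side',(301.05,169.05)),ray('top',(272.24,234.18))]); print('green',p.round(4),e,H(p).round(1))
for n,p in dict(red=[.5748,-.0487,.161],blue=[.5545,.1096,.1287],brass=[.5646,.028,.1177],bowl=onz('top',(365,233),.0275),jar=onz('top',(194,175),.085)).items(): print(n,H(p).round(1))
for px in [(315,189),(324,283),(139,206),(144,297)]: print(px,H(onz('top',px,.11)).round(1))
print(np.round(vision.camera_model('wrist')['hand_eye'],3).tolist(), [k for k in vision.camera_model('wrist')])
for yaw in (96.3,-83.7,6.3,-173.7):
    for x,z in ((170,60),(170,15),(75,15),(20,60),(-40,20)):
        q=kin.solve_ik(W(x,0,z),[180,0,yaw]); print(yaw,x,z,None if q is None else np.round(q).tolist())
E
```

```text
green [ 0.5727 -0.0423  0.202 ] 0.0007021588987604304 [-5.1 -6.7 92. ]
red [-11.7  -8.1  51. ]
blue [147.9  -5.3  18.7]
brass [65.7 -6.3  7.7]
bowl [-190.    -4.2  -82.5]
jar [ 131.8 -139.5  -25. ]
(315, 189) [-90.4 -87.9  -0. ]
(324, 283) [-88.9  82.1  -0. ]
(139, 206) [229.9 -85.6  -0. ]
(144, 297) [229.1  76.6  -0. ]
[[-0.0, -0.969, -0.246, 0.067], [1.0, -0.001, 0.001, -0.0], [-0.001, -0.246, 0.969, -0.197], [0.0, 0.0, 0.0, 1.0]] ['camera_matrix', 'hand_eye']
96.3 170 60 [17.0, 25.0, -47.0, 103.0, 21.0, 61.0, -32.0]
96.3 170 15 [16.0, 28.0, -47.0, 106.0, 24.0, 57.0, -34.0]
96.3 75 15 [18.0, 25.0, -36.0, 107.0, 17.0, 54.0, -19.0]
96.3 20 60 [23.0, 21.0, -34.0, 104.0, 14.0, 59.0, -11.0]
96.3 -40 20 [26.0, 25.0, -32.0, 105.0, 16.0, 55.0, -6.0]
-83.7 170 60 [30.0, 33.0, -68.0, 103.0, 33.0, 67.0, 138.0]
-83.7 170 15 [29.0, 38.0, -68.0, 105.0, 39.0, 65.0, 134.0]
-83.7 75 15 [-59.0, 42.0, 73.0, 112.0, -46.0, 63.0, -140.0]
-83.7 20 60 [-54.0, 37.0, 73.0, 109.0, -39.0, 65.0, -140.0]
-83.7 -40 20 [-46.0, 43.0, 73.0, 109.0, -46.0, 65.0, -129.0]
6.3 170 60 [11.0, 22.0, -39.0, 104.0, 16.0, 59.0, -118.0]
6.3 170 15 [9.0, 25.0, -37.0, 106.0, 18.0, 55.0, -120.0]
6.3 75 15 [11.0, 23.0, -26.0, 107.0, 12.0, 53.0, -105.0]
6.3 20 60 [14.0, 20.0, -22.0, 105.0, 9.0, 58.0, -96.0]
6.3 -40 20 [15.0, 23.0, -17.0, 105.0, 8.0, 53.0, -89.0]
-173.7 170 60 [26.0, 30.0, -61.0, 103.0, 29.0, 65.0, 51.0]
-173.7 170 15 [24.0, 33.0, -59.0, 105.0, 32.0, 61.0, 49.0]
-173.7 75 15 [28.0, 28.0, -49.0, 106.0, 25.0, 57.0, 64.0]
-173.7 20 60 [32.0, 24.0, -46.0, 103.0, 20.0, 61.0, 74.0]
-173.7 -40 20 [34.0, 27.0, -42.0, 104.0, 22.0, 57.0, 79.0]
```

```bash
sed -i 's/^YAW=.*/YAW=np.radians(96.3); O=np.array([0.5712,-0.0374,0.]); ATT=[180,0,96.3]/' h.py
cat >> h.py <<'E'
from scipy.spatial.transform import Rotation as Rot
def wrist(name=None):
    s=arm.observe(); im=vision.read_camera('wrist')
    if name: cv2.imwrite(f'pics/{name}.png',im[:,:,::-1])
    return im,np.array(s['tool_pos']),Rot.from_euler('xyz',s['tool_rot'],degrees=True).as_matrix()
def wray(px,p,R):
    m=vision.camera_model('wrist'); K=np.array(m['camera_matrix']); E=np.array(m['hand_eye'])
    v=np.array([(px[0]-K[0,2])/K[0,0],(px[1]-K[1,2])/K[1,1]]); r=np.linalg.norm(v)
    d=np.r_[v/r*np.sin(r),np.cos(r)] if r>1e-9 else np.array([0,0,1.])
    return p+R@E[:3,3],R@E[:3,:3]@d
E
python3 - <<'E'
from h import *
p=arm.observe()['tool_pos']; arm.movel([p[0],p[1],.31],velocity=.25)
claw.gripper_to(0.0,5)
arm.goto(W(150,0,150),ATT); a=wrist('w1')
arm.movel(W(90,0,150),velocity=.2); b=wrist('w2')
s=arm.observe(); print(s['t'],s['opening'],s['contact_force'],H(s['tool_pos']))
for c in HSV: print(c,blobs(a[0],c,mn=10),blobs(b[0],c,mn=10))
cv2.imwrite('pics/w12.png',np.hstack([cv2.resize(x[0],(400,300))[:,:,::-1] for x in (a,b)]))
np.savez('w12.npz',p1=a[1],R1=a[2],p2=b[1],R2=b[2])
E
```

```text
5.5 0.0006345111131552405 [1.14786385 0.15131431 0.05026837] [9.04693785e+01 3.25084436e-02 1.50086527e+02]
red [([273, 335, 12, 24, 197], [278.84, 349.07]), ([55, 416, 15, 4, 30], [60.77, 417.87])] [([56, 415, 10, 5, 22], [60.36, 417.55])]
green [([488, 0, 72, 287, 9294], [534.67, 133.95]), ([462, 316, 26, 40, 460], [475.35, 335.92])] [([485, 0, 75, 287, 9883], [532.97, 133.99]), ([460, 316, 28, 40, 546], [474.22, 335.97])]
blue [([245, 194, 68, 14, 929], [278.45, 200.58]), ([388, 250, 19, 47, 713], [398.02, 271.74])] [([243, 137, 71, 13, 857], [277.63, 142.66]), ([392, 213, 22, 77, 1294], [402.88, 250.18])]
brass [([278, 266, 3, 11, 30], [278.9, 271.1]), ([271, 286, 5, 60, 223], [272.83, 316.24]), ([283, 286, 4, 60, 228], [284.49, 316.31]), ([78, 348, 318, 23, 2600], [266.61, 362.36])] [([264, 212, 31, 16, 444], [278.92, 219.87]), ([271, 286, 5, 60, 228], [272.72, 315.21]), ([283, 286, 4, 60, 226], [284.56, 314.77]), ([78, 348, 318, 23, 2630], [266.41, 362.37])]
```

View pics/w12.png

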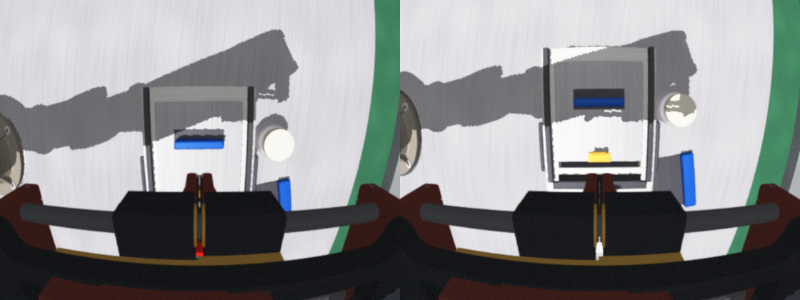

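The wrist views show the lid's blue grip at about (278,201) in w1 and (278,143) in w2, and the keeper at (279,220) in w2. The fingers hide the lever.

Run:
```python
from h import *
d=np.load('w12.npz'); a=(d['p1'],d['R1']); b=(d['p2'],d['R2'])
B1,B2=wray((278.45,200.58),*a),wray((277.63,142.66),*b); K2=wray((278.92,219.87),*b)
def sh(n,rs): p,e=tri(rs); print(n,H(p).round(1),round(e*1000,1))
sh('blue wrist',[B1,B2]); sh('blue w+fixed',[B1,B2,ray('side',(265.85,251.25)),ray('top',(185.27,246.09))])
sh('blue top+side',[ray('side',(265.85,251.25)),ray('top',(185.27,246.09))])
sh('brass w+fixed',[K2,ray('side',(285.31,228.74)),ray('top',(232.99,241.68))]); sh('brass w+top',[K2,ray('top',(232.99,241.68))])
for y in (-35,35):pass
# blue grip ends -> yaw
for n,f in (('w1',lambda px:wray(px,*a)),('w2',lambda px:wray(px,*b))):
    im=cv2.imread(f'pics/{n}.png')[:,:,::-1].copy(); h=cv2.inRange(cv2.cvtColor(im,cv2.COLOR_RGB2HSV),*HSV['blue']); h[:,330:]=0
    (c,s,an)=cv2.minAreaRect(cv2.findNonZero(h)); bx=cv2.boxPoints((c,s,an))
    for px in bx: o,dd=f(px); print(n,px.round(1),H(o+dd*(.142-o[2])/dd[2]).round(1))
# red & green
sh('red',[ray('side',(300.71,186.98)),ray('top',(276.41,235.19))]); sh('green',[ray('side',(301.05,169.05)),ray('top',(272.24,234.18))])
# gray/white contour corners of the deck in w2: print dark rail columns at two rows
im=cv2.imread('pics/w2.png'); g=im.sum(2)
```

```text
blue wrist [ 1.479e+02 -1.000e-01  1.790e+01] 0.4
blue w+fixed [1.479e+02 1.000e-01 1.850e+01] 1.0
blue top+side [147.9   0.4  18.7] 0.7
brass w+fixed [65.4 -0.7  7.7] 1.1
brass w+top [65.2 -0.2  8. ] 0.6
w1 [245. 194.] [157.6  32.4  32. ]
w1 [312. 194.] [157.4 -33.7  32. ]
w1 [312. 207.] [144.3 -33.9  32. ]
w1 [245. 207.] [144.4  32.8  32. ]
w2 [243. 137.] [154.1  33.6  32. ]
w2 [313. 137.] [153.9 -33.7  32. ]
w2 [313. 149.] [142.3 -33.8  32. ]
w2 [243. 149.] [142.4  33.8  32. ]
red [-11.6  -2.4  51. ] 1.5
green [-5.1 -1.  92. ] 0.7
```

Positions agree with the hopper frame: grip centre at x 148, lid about 20 mm open. The lever is near 1.1 rad and the loop stands near 89°. Now I'll push the lid by feel.

```bash
cat >> h.py <<'E'
def st(msg=''):
    s=arm.observe(); f=np.array(s['contact_force']); c,q=np.cos(YAW),np.sin(YAW)
    print(msg,'t%.2f'%s['t'],'TCP',H(s['tool_pos']).round(1),'F',np.round([c*f[0]+q*f[1],-q*f[0]+c*f[1],f[2]],1)); return s
E
python3 - <<'E'
from h import *
arm.movel(W(182,0,60),ATT,velocity=.2); arm.movel(W(182,0,17),velocity=.12); st('low')
print(arm.movel(W(166,0,17),velocity=.05,stop_force=3)); st('near')
print(arm.movel(W(130,0,17),velocity=.015,stop_force=7)); st('push')
arm.wait(.25); st()
arm.movel(W(arm and H(arm.observe()['tool_pos'])[0]+8,0,17),velocity=.08); st('off')
im=vision.read_camera('top'); print(blobs(im,'blue',(135,180,330,300)),blobs(im,'brass',(135,180,330,300)))
E
```

```text
low t6.80 TCP [181.7  -0.3  17.3] F [ 0.6  0.2 -0.1]
False
near t7.27 TCP [165.5  -0.2  17.2] F [0.9 0.3 0.2]
False
push t9.82 TCP [130.1   0.   17. ] F [ 0.1 -0.1  1.4]
 t10.07 TCP [130.   0.  17.] F [-0.7 -0.4  0.3]
off t10.32 TCP [139.1   0.   17.1] F [ 0.7 -0.3  0.5]
[] [([227, 234, 12, 17, 157], [233.06, 241.76])]
```

Run:
```python
from h import *
a=wrist()[0]; b=vision.read_camera('side')
cv2.imwrite('pics/c2.png',np.hstack([a[60:360,130:430],cv2.resize(b[130:330,180:380],(300,300),interpolation=cv2.INTER_CUBIC)])[:,:,::-1])
print(blobs(b,'blue',(180,150,380,350)),blobs(b,'brass',(180,150,380,350)),blobs(a,'blue'))
```

```text
[([207, 210, 28, 37, 438], [221.17, 226.59]), ([246, 240, 41, 24, 583], [265.92, 251.45])] [([241, 158, 7, 5, 26], [244.23, 160.12]), ([245, 173, 49, 12, 141], [266.3, 178.39]), ([256, 186, 1, 6, 6], [256.0, 188.5]), ([274, 187, 5, 10, 23], [275.74, 191.52]), ([275, 224, 21, 10, 110], [285.17, 228.75])] [([221, 215, 115, 27, 2909], [277.81, 228.17]), ([423, 280, 23, 14, 261], [433.98, 287.29]), ([421, 321, 23, 42, 818], [431.56, 341.35])]
```

View pics/c2.png

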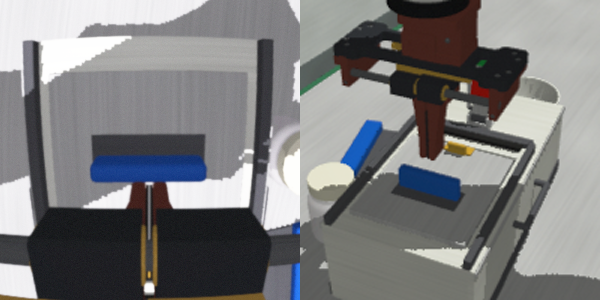

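Run:
```python
from h import *
s=st(); print(s['tool_rot'],s['opening'])
def proj(n,p):
    m=vision.camera_model(n);K=np.array(m['camera_matrix']);T=np.linalg.inv(np.array(m['cam_to_world'])); c=K@(T[:3,:3]@p+T[:3,3]); return (c[:2]/c[2]).round(1)
for n in('side','top'): print(n,'TCP',proj(n,np.array(s['tool_pos'])),'grip c',proj(n,W(148,0,19)),'deck0',proj(n,W(148,0,7)), 'edge',proj(n,W(230,85,0)))
m=vision.camera_model('wrist');E=np.array(m['hand_eye']);R=Rot.from_euler('xyz',s['tool_rot'],degrees=True).as_matrix()
def wp(p):
    v=E[:3,:3].T@(R.T@(p-np.array(s['tool_pos']))-E[:3,3]); th=np.arccos(v[2]/np.linalg.norm(v)); K=np.array(m['camera_matrix']); u=v[:2]/np.linalg.norm(v[:2])*th; return (K[:2,:2]@u+K[:2,2]).round(1)
print('wrist TCP',wp(np.array(s['tool_pos'])),'grip',wp(W(148,0,19)))
for z in (10,17,25,35,45,60):
    o,d=ray('side',(268,235)); p=o+d*((.11+z/1000)-o[2])/d[2]; print(z,H(p).round(1))
```

```text
t10.47 TCP [138.   0.  17.] F [-0.1 -0.1  0.2]
[-1.79996964e+02  4.77756888e-03  9.63066873e+01] 0.00023839096300839102
side TCP [268.7 248.5] grip c [266.  251.1] deck0 [266.2 256.9] edge [295.8 311. ]
top TCP [190.9 245. ] grip c [185.  245.5] deck0 [186.4 245.8] edge [143.6 298.6]
wrist TCP [277.7 241.2] grip [277.7 227.1]
10 [ 97.4 -20.6  10. ]
17 [105.7 -16.5  17. ]
25 [115.2 -11.8  25. ]
35 [127.1  -6.   35. ]
45 [139.   -0.2  45. ]
60 [156.8   8.6  60. ]
```

In c2 the closed fingertips appear above the grip's top edge, at about (268,235) in the side view. The reported TCP should project to (268,248). So the tips seem to be some 25 mm higher than the TCP. I'll feel for the lid surface to settle it.

Run:
```python
from h import *
b=vision.read_camera('side'); h=cv2.cvtColor(b,cv2.COLOR_RGB2HSV)
for c in (264,268,272): print(c,[(r,h[r,c].tolist()) for r in range(226,246,2)])
arm.movel(W(110,0,17),velocity=.1)
print(arm.movel(W(110,0,-25),velocity=.02,stop_force=3)); st('touch')
arm.movel(H(arm.observe()['tool_pos'])[2]*0+W(110,0,H(arm.observe()['tool_pos'])[2]+3),velocity=.05); st('up')
```

```text
264 [(226, [6, 96, 40]), (228, [6, 92, 39]), (230, [6, 102, 40]), (232, [4, 94, 38]), (234, [10, 24, 96]), (236, [45, 6, 185]), (238, [38, 6, 185]), (240, [38, 5, 186]), (242, [42, 7, 183]), (244, [108, 210, 97])]
268 [(226, [5, 155, 66]), (228, [4, 147, 66]), (230, [5, 147, 66]), (232, [5, 155, 66]), (234, [5, 145, 67]), (236, [5, 147, 66]), (238, [45, 5, 186]), (240, [38, 5, 188]), (242, [30, 6, 185]), (244, [109, 68, 128])]
272 [(226, [5, 151, 59]), (228, [4, 147, 59]), (230, [6, 149, 60]), (232, [6, 55, 88]), (234, [20, 4, 181]), (236, [38, 5, 186]), (238, [38, 6, 183]), (240, [45, 6, 185]), (242, [40, 4, 187]), (244, [40, 4, 187])]
False
touch t13.20 TCP [ 1.10e+02 -1.00e-01 -2.49e+01] F [-0.1 -0.1 -0.4]
up t13.45 TCP [110.1  -0.3 -21.6] F [-1.   0.  -0.1]
```

Run:
```python
from h import *
b=vision.read_camera('side'); a=wrist()[0]
cv2.imwrite('pics/c3.png',np.hstack([cv2.resize(b[150:300,200:350],(450,450),interpolation=cv2.INTER_CUBIC),cv2.resize(a[130:330,200:355],(349,450),interpolation=cv2.INTER_CUBIC)])[:,:,::-1])
```

```text
(no output)
```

View pics/c3.png

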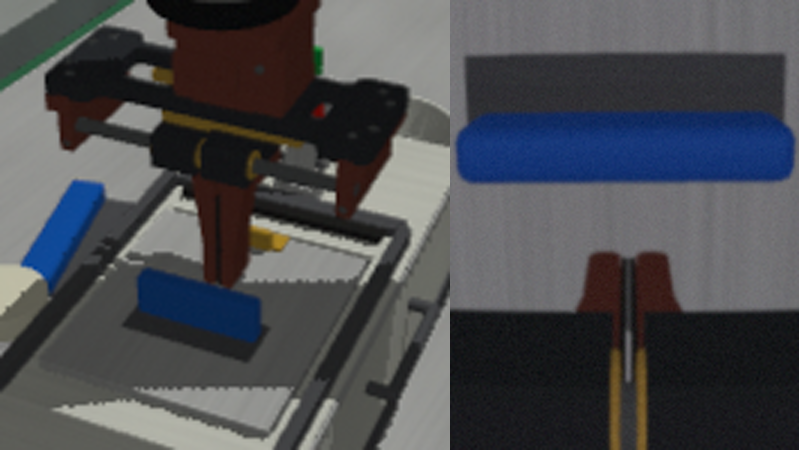

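Tips now show at about (274,245) in the side view and (279,242) in the wrist view, still above the lid. The real fingertips are clearly shorter than the reported TCP, so I'll keep going with the guarded descent to calibrate.

Run:
```python
from h import *
o,d=ray('side',(274,245))
for z in (7,10,15,20): print(z,H(o+d*((.11+z/1000)-o[2])/d[2]).round(1))
print(arm.movel(W(110,0,-50),velocity=.015,stop_force=2.5)); s=st('touch')
arm.movel(W(110,0,H(s['tool_pos'])[2]+5),velocity=.05); st('up')
```

```text
7 [115.   -1.2   7. ]
10 [118.4   0.4  10. ]
15 [124.1   3.1  15. ]
20 [129.8   5.7  20. ]
True
touch t14.25 TCP [ 1.10e+02 -1.00e-01 -2.72e+01] F [-0.1  0.6  5.3]
up t14.51 TCP [110.   -0.2 -22. ] F [ 0.9 -0.   0.5]
```

Contact occurred with the TCP at −27 mm, and the lid top is at +7 mm. So the working tips sit 34 mm above the reported TCP, and I'll use that offset from here on.

```bash
sed -i 's|110+zd\])/1000|110-TIP+zd])/1000|; s|d\[2\]-110\])|d[2]-110+TIP])|; s|^def W|TIP=34.  # felt: real tips are 34 mm above the reported TCP\ndef W|' h.py
python3 - <<'E'
from h import *
arm.movel(W(112,0,48),velocity=.2); arm.movel(W(180,0,48),velocity=.25); arm.movel(W(180,0,18),velocity=.15); st('low')
print(arm.movel(W(166,0,18),velocity=.06,stop_force=3)); st('near')
print(arm.movel(W(125,0,18),velocity=.015,stop_force=6)); st('push')
arm.wait(.2); s=st()
arm.movel(W(H(s['tool_pos'])[0]+10,0,18),velocity=.1); st('off')
im=vision.read_camera('side'); print(blobs(im,'blue',(240,150,380,350)),blobs(im,'brass',(270,210,380,350)))
E
```

```text
low t15.62 TCP [178.6   0.8  17.1] F [0.3 0.1 0.5]
False
near t16.00 TCP [165.1  -0.4  18.4] F [ 0.1 -0.2  0.5]
True
push t17.62 TCP [ 1.421e+02 -1.000e-01  1.790e+01] F [ 0.6 -0.  -0.3]
 t17.82 TCP [142.1   0.4  17.4] F [ 1.  -0.4  1.1]
off t18.07 TCP [152.8   0.2  17.9] F [-0.1  0.4 -0.1]
[([253, 233, 3, 13, 26], [253.65, 240.38]), ([273, 236, 19, 19, 275], [281.84, 245.59])] [([270, 212, 5, 10, 20], [271.7, 216.1]), ([282, 222, 16, 5, 20], [289.3, 223.9])]
```

Run:
```python
from h import *
arm.movel(W(140,0,70),velocity=.25); arm.movel(W(85,0,184),velocity=.3); a,p,R=wrist('w3'); st()
for c,z in (('blue',.1287),('brass',.1177)):
    for b in blobs(a,c,(240,100,320,285),20):
        o,d=wray(b[1],p,R); q=o+d*(z-o[2])/d[2]; print(c,b,H(q).round(1)[:2])
im=vision.read_camera('side'); print(blobs(im,'blue',(240,200,380,350)),blobs(im,'brass',(270,210,380,350)),blobs(im,'green',(280,155,320,190)),blobs(im,'red',(280,155,320,210)))
```

```text
t19.12 TCP [ 85.2   1.1 182.5] F [ 0.3 -0.1 -0.9]
blue ([245, 155, 70, 14, 883], [279.68, 161.28]) [124.8  -0.6]
brass ([266, 230, 29, 15, 383], [280.05, 236.63]) [42. -1.]
[([253, 232, 39, 24, 554], [272.02, 243.17])] [([282, 217, 19, 10, 114], [290.6, 221.46])] [([296, 164, 11, 11, 98], [301.05, 169.05])] [([294, 178, 14, 19, 214], [300.71, 186.98])]
```

The lid moved 23 mm, and its keeper is now at x≈42. Next I'll push the lever forward from behind, so the loop tips below 65° and swings down, and the bar gets more clearance over the lip.

Run:
```python
from h import *
arm.movel(W(-68,0,150),velocity=.3); arm.movel(W(-68,0,55),velocity=.2); st('behind')
print(arm.movel(W(-45,0,55),velocity=.06,stop_force=4)); st()
print(arm.movel(W(-11,0,55),velocity=.03,stop_force=9)); st('pushed')
arm.movel(W(-40,0,58),velocity=.15); im=vision.read_camera('side'); b=vision.read_camera('top'); st()
for c in ('red','green','brass'): print(c,blobs(im,c,(270,150,330,260)),blobs(b,c,(200,200,300,270)))
cv2.imwrite('pics/s4.png',cv2.resize(im[140:280,230:370],(560,560),interpolation=cv2.INTER_CUBIC)[:,:,::-1])
```

```text
behind t20.47 TCP [-66.7  -0.9  56.1] F [ 0.1 -0.8  0.2]
False
 t21.00 TCP [-44.7  -0.1  55.3] F [-0.5  0.3 -0.4]
False
pushed t22.28 TCP [-11.   -0.1  55. ] F [-1.9 -0.4  1.1]
 t22.73 TCP [-38.6   0.2  57.8] F [ 0.2 -0.4  0.6]
red [([292, 181, 14, 18, 208], [298.19, 189.94])] []
green [([291, 171, 12, 10, 86], [296.76, 175.45])] [([255, 229, 7, 14, 68], [257.91, 236.32])]
brass [([282, 218, 18, 9, 92], [290.23, 221.89])] [([241, 232, 11, 18, 152], [246.18, 240.32])]
```

View pics/s4.png

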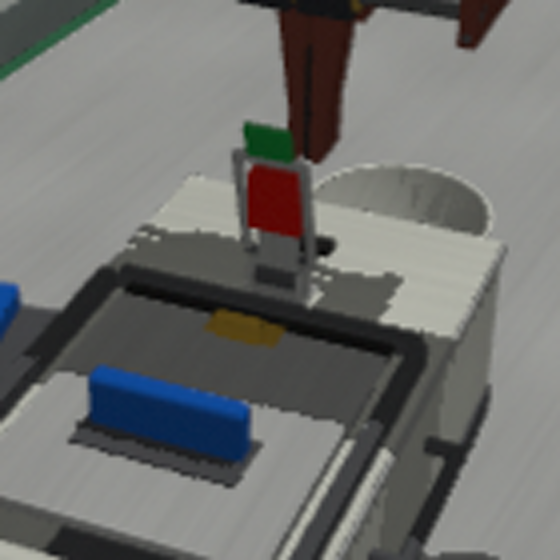

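The lever has moved forward with the loop still standing in front of it, tab at (297,175) in the side view. It's just above its tipping angle.

Run:
```python
from h import *
TIPs=34
p,e=tri([ray('side',(296.76,175.45)),ray('top',(257.91,236.32))]); h=H(p)-[0,0,34]; print('tab',h.round(1),e)
p,e=tri([ray('side',(290.23,221.89)),ray('top',(246.18,240.32))]); print('keeper',(H(p)-[0,0,34]).round(1),e)
for r in ((298.19,189.94),):
    o,d=ray('side',r); yv=np.array([-np.sin(YAW),np.cos(YAW),0]); t=-((o-O)@yv)/(d@yv); print('red on y=0',(H(o+d*t)-[0,0,34]).round(1))
for th in np.arange(1.2,1.9,.1):
    u=np.array([-np.cos(th),np.sin(th)]);n=np.array([np.sin(th),np.cos(th)]);pv=np.array([0,12])+10.5*u-2*n; v=h[[0,2]]-pv
    print(round(th,1),'pivot',pv.round(1),'L',np.hypot(*v).round(1),'rise',np.degrees(np.arctan2(v[1],v[0])).round(1),'face8',(np.array([0,12])+43*u+8*n).round(1))
```

```text
tab [17.9  0.2 90.9] 0.0008020295103337225
keeper [42.3 -0.9  7.2] 0.0010854272976276301
red on y=0 [11.2  0.  57.9]
1.2 pivot [-5.7 21.1] L 73.7 rise 71.4 face8 [-8.1 55. ]
1.3 pivot [-4.7 21.6] L 72.9 rise 71.9 face8 [-3.8 55.6]
1.4 pivot [-3.8 22. ] L 72.2 rise 72.6 face8 [ 0.6 55.7]
1.5 pivot [-2.7 22.3] L 71.6 rise 73.3 face8 [ 4.9 55.5]
1.6 pivot [-1.7 22.6] L 71.1 rise 74.0 face8 [ 9.3 54.7]
1.7 pivot [-0.6 22.7] L 70.7 rise 74.8 face8 [13.5 53.6]
1.8 pivot [ 0.4 22.7] L 70.4 rise 75.7 face8 [17.6 52.1]
```

Run:
```python
from h import *
arm.movel(W(-38,0,78),velocity=.15)
print(arm.movel(W(0,0,78),velocity=.08,stop_force=5)); st()
print(arm.movel(W(30,0,78),velocity=.04,stop_force=6)); st('tipped')
arm.movel(W(30,0,100),velocity=.2); arm.movel(W(85,0,100),velocity=.25)
im=vision.read_camera('side'); a,p,R=wrist(); st()
for c in ('red','green','brass'): print(c,blobs(im,c,(260,150,330,260)))
for c,z in (('green',.13),('brass',.1177)):
    for b in blobs(a,c,(200,100,360,300),15):
        o,d=wray(b[1],p,R); q=o+d*(z-o[2])/d[2]; print(c,b,(H(q)-[0,0,34]).round(1))
cv2.imwrite('pics/s5.png',np.hstack([cv2.resize(im[150:270,240:340],(375,450),interpolation=cv2.INTER_CUBIC),cv2.resize(a[130:310,200:360],(400,450),interpolation=cv2.INTER_CUBIC)])[:,:,::-1])
```

```text
False
 t23.63 TCP [ 0.1 -0.  78. ] F [ 0.2  0.5 -0.2]
False
tipped t24.53 TCP [29.7 -0.  78. ] F [ 0.2 -0.4 -0.1]
 t25.26 TCP [84.   0.3 99.4] F [-0.1 -0.5  1.2]
red [([292, 181, 14, 18, 220], [298.51, 189.79])]
green [([278, 224, 15, 10, 102], [284.83, 228.32])]
brass [([282, 217, 15, 8, 71], [289.39, 220.51])]
green ([267, 228, 26, 21, 414], [279.44, 235.71]) [74.  -0.7 20. ]
brass ([278, 261, 3, 15, 42], [278.98, 267.83]) [41.3 -0.4  7.7]
brass ([283, 285, 4, 15, 55], [284.47, 292.56]) [17.5 -5.2  7.7]
brass ([271, 286, 5, 14, 57], [273.11, 293.3]) [16.7  4.7  7.7]
```

View pics/s5.png

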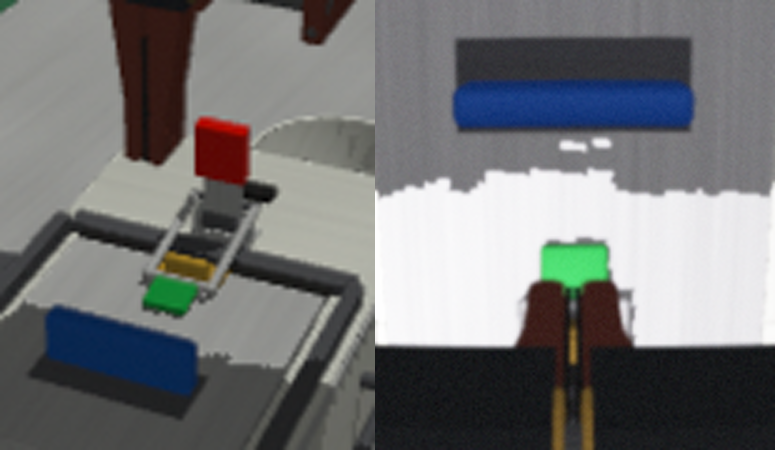

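The loop has swung down: the tab is at about (285,228) in the side view, with the bar on the far side of the brass keeper. I'll press the tab to feel whether it's fully down.

Run:
```python
from h import *
im,p,R=wrist(); b=blobs(im,'green',(200,100,360,300),15)[0]
q,e=tri([wray(b[1],p,R),ray('side',(284.83,228.32))]); print('tab',(H(q)-[0,0,34]).round(1),e)
arm.movel(W(72,0,40),velocity=.2)
print(arm.movel(W(72,0,24),velocity=.05,stop_force=4)); st()
print(arm.movel(W(72,0,9),velocity=.012,stop_force=8)); st('pressed')
s=arm.wait(.15); st()
arm.movel(W(72,0,60),velocity=.2)
im=vision.read_camera('side'); print(blobs(im,'green',(260,150,330,260)),blobs(im,'brass',(275,150,330,260)),blobs(im,'red',(275,150,330,260)))
```

```text
tab [71.2 -0.5 12.4] 0.0002225535851379209
False
 t26.23 TCP [72.2  0.1 23.9] F [-0.1  0.7 -0.7]
True
pressed t27.05 TCP [71.9 -0.1 14.9] F [-0.6  1.8  6.7]
 t27.20 TCP [72.  -0.1 14.9] F [-0.4  1.4  6.5]
[([278, 224, 15, 10, 102], [284.97, 228.29])] [([275, 150, 35, 8, 60], [290.63, 153.72]), ([282, 217, 15, 8, 71], [289.39, 220.51])] [([292, 181, 14, 18, 218], [298.57, 189.81])]
```

The tab top was felt at 14.9 mm, which matches the stated 15 mm for a bar down behind the keeper. Next is the lever: feel for its face, then follow the arc down.

Run:
```python
from h import *
w=10.5; r=45
arm.movel(W(45,0,58),velocity=.2)
print(arm.movel(W(0,0,58),velocity=.025,stop_force=2.5)); s=st('face'); f=np.clip(H(s['tool_pos'])[0]-1.3-w,2,14); print('f',f)
for th in (1.35,1.1,.85,.65,.45,.3):
    u=np.array([-np.cos(th),np.sin(th)]);n=np.array([np.sin(th),np.cos(th)]);c=np.array([0,12])+r*u+f*n
    hit=arm.movel(W(c[0]+w,0,c[1]),velocity=.04,stop_force=9); st('th%.2f %s'%(th,hit))
    if hit: break
im=vision.read_camera('side'); print([ (c,blobs(im,c,(250,150,330,260))) for c in ('green','brass','red')])
```

```text
True
face t28.97 TCP [20.   0.1 57.8] F [-0.6  0.   0. ]
f 8.154961264862813
th1.35 False t29.42 TCP [ 7.9  0.1 57.5] F [ 0.2 -0.1  0.2]
th1.10 False t29.85 TCP [-3.5  0.1 55.5] F [ 0.2 -0.3  0.1]
th0.85 False t30.28 TCP [-13.4   0.1  51. ] F [ 1.3  0.3 -0.6]
th0.65 False t30.66 TCP [-20.9   0.   45.5] F [ 2.  -0.2 -0.3]
th0.45 False t31.03 TCP [-27.2   0.1  38.6] F [ 1.4 -0.3  0.6]
th0.30 False t31.36 TCP [-30.7   0.1  32.7] F [ 0.5  0.  -0.3]
[('green', [([280, 221, 14, 10, 92], [286.72, 225.27])]), ('brass', [([284, 217, 12, 5, 33], [289.39, 218.97])]), ('red', [([299, 185, 17, 15, 91], [308.27, 192.81])])]
```

Run:
```python
from h import *
hit=arm.movel(W(-34.5,0,23),velocity=.02,stop_force=12); st('a %s'%hit)
hit=arm.movel(W(-35.5,0,12),velocity=.01,stop_force=12); s=st('b %s'%hit); z=H(s['tool_pos'])[2]
arm.movel(W(-35.5,0,z+4),velocity=.05)
hit=arm.movel(W(-35.5,0,z-4),velocity=.008,stop_force=13); st('c %s'%hit)
arm.wait(.2); st()
arm.movel(W(-35.5,0,70),velocity=.15); arm.movel(W(-60,0,170),velocity=.25); st('clear')
im=vision.read_camera('side'); print([ (c,blobs(im,c,(250,150,330,260))) for c in ('green','brass','red')])
cv2.imwrite('pics/s6.png',cv2.resize(im[150:270,240:340],(500,600),interpolation=cv2.INTER_CUBIC)[:,:,::-1])
```

```text
a False t32.11 TCP [-34.6   0.1  22.8] F [-0.5 -0.5 -0.4]
b True t32.73 TCP [-35.5  -0.1  18.9] F [-0.3  1.8  6.9]
c True t33.65 TCP [-35.6  -0.1  18.9] F [-0.4  2.3  6.1]
 t33.85 TCP [-35.6  -0.1  18.9] F [-0.2  2.2  6.5]
clear t34.91 TCP [-60.1   0.6 169. ] F [-0.1 -0.4 -1.3]
[('green', [([280, 221, 14, 9, 90], [286.6, 224.99])]), ('brass', [([284, 217, 12, 5, 32], [289.62, 219.06])]), ('red', [([299, 190, 17, 13, 141], [307.3, 195.72])])]
```

View pics/s6.png

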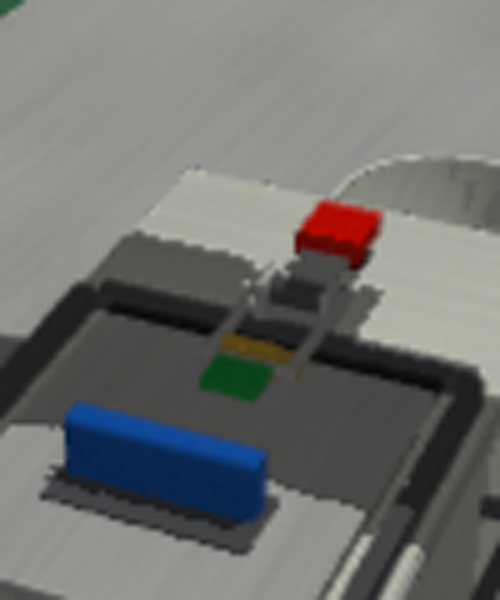

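The lever lies flat, the loop is over the keeper and the tab is at (287,225). Both presses stopped at the same height, so it feels like the hard stop. One more firm press further out on the grip will confirm it's home.

Run:
```python
from h import *
arm.movel(W(-41,0,40),velocity=.25); arm.movel(W(-41,0,23),velocity=.08,stop_force=6)
print(arm.movel(W(-41,0,13),velocity=.006,stop_force=14)); st('press'); arm.wait(.3); st()
arm.movel(W(-41,0,60),velocity=.15); arm.movel(W(-60,0,150),velocity=.25); arm.wait(.3); st('clear')
im=vision.read_camera('side'); print([ (c,blobs(im,c,(250,150,330,260))) for c in ('green','red')])
```

```text
True
press t36.98 TCP [-41.1  -0.1  18.8] F [-0.2  2.4  7.2]
 t37.28 TCP [-41.1  -0.1  18.8] F [-0.1  2.6  7. ]
clear t38.53 TCP [-59.7   0.6 148.9] F [ 0.5  0.5 -0.9]
[('green', [([280, 221, 14, 9, 90], [286.6, 224.99])]), ('red', [([299, 190, 17, 13, 140], [307.35, 195.73])])]
```

The height came out the same again and nothing moved, so the lever is on its stop. Handing in.

```bash
python3 -c "
from h import *
print(sign_off())"
```

```text
the job is handed in; nothing more can be done
None
```

I closed the hopper and handed it in at about 39 s: lid against the seal, loop hooked over the keeper, lever pressed to its stop in three presses, and the arm clear; sign-off returned no verdict.

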